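# Clamp the disc sample and close the test fixture

## Task

Two identical test fixtures stand open on the bench, one holding a round disc sample, the other a square one. In the fixture with the round disc, swing the clamp lever fully down onto the disc, and then bring that fixture's clear cover forward and lower it gently until it is fully closed, without letting it drop. Leave the disc lying in its nest, and the other fixture and everything else on the bench as they are.

Things in the scene. Friction and masses are not known exactly. Their poses are not given: they have to be found in the camera images.
- fixture_a: Fixture to work on, holding the round disc: fixed grey open-topped metal box 140 (x) x 130 (y) x 60 mm high, walls 5 mm; origin at the centre of its underside, z up, front = its -x side. Inside, a black socket block with a square nest. Clamp lever hinged near the front, clear cover on the far wall's top; both start open. Brass stubs stick out 14 mm at its y sides. It and fixture_b may swap places
- lever_a (a joint): clamp lever of fixture_a: 0 = fully down (level, foot on the disc), 1.15 to 1.5 rad (nearly upright) at the start, stops at 0 and 1.55. Steel bar 12 mm wide, 8 mm thick. To shut, its end swings away from the front, towards the fixture's +x, and down. Hinge friction (0.1 N m) holds it at any angle; about 2 N at its end moves it, e.g. a push with closed fingertips
- lever_a_hinge (a point): that lever's hinge axis: along the fixture's y through this point, 48 mm to the -x side of the fixture's centre, 46 mm above the bench
- lever_a_tip (a point): centre of the cross-bar at that lever's end (10 mm diameter, 44 mm long, along the fixture's y), 75 mm from the hinge. Shut, it lies 27 mm to the +x side of the fixture's centre, 46 mm above the bench, 14 mm below the housing's rim
- cover_a (a joint): clear cover of fixture_a: 0 = closed (level, on its stop, 1 mm above the rim), 1.66 to 1.8 rad at the start (leaning back past upright), stop at 1.8. It stays put leaning back, but forward of upright (below about 1.3 rad) it falls by its weight (250 g, lightly damped hinge); let go with the handle more than about 5 mm above its closed height it may land too hard
- cover_a_hinge (a point): that cover's hinge axis: along the fixture's y through this point, 70 mm to the +x side of the fixture's centre, 64 mm above the bench
- cover_a_handle (a point): middle of the cover's handle, a round steel bar, 10 mm diameter, 90 mm long, along the fixture's y, 182 mm from the hinge. An arm at each end holds it beyond the cover's front edge, in the cover's plane: 37 mm free between bar and cover, so fingers fit either side of it at any angle and it can turn between them. Closed: 112 mm to the -x side of the fixture's centre, 64 mm above the bench
- fixture_a_nest (a point): centre of the nest's floor in fixture_a, where the disc lies, 28 mm above the bench
- disc: white ceramic round disc sample, 32 mm diameter, 8 mm thick, lying loose in the nest of fixture_a (36 mm square, rim 4 mm high); origin at the centre of its underside
- fixture_b: The other fixture, to be left alone, holding the square sample: identical to fixture_a in shape and size, lever and cover also standing open; origin at the centre of its underside, front = its -x side
- lever_b_tip (a point): centre of the cross-bar at the end of the lever of fixture_b
- cover_b_handle (a point): middle of the handle of the cover of fixture_b
- square: white ceramic square sample, 30 x 30 x 8 mm, lying loose in the nest of fixture_b; origin at the centre of its underside
- screwdriver: bystander: screwdriver with black handle, 170 mm, lying between the fixtures
- adaptor: bystander: small brass connector standing behind the gap between the fixtures, 18 mm diameter, 38 mm high
- weight: bystander: small steel weight with a knob standing between the fixtures, 28 mm diameter, 39 mm high
- caliper: bystander: steel caliper, 160 mm long, lying behind the fixtures
- jar: bystander: small jar behind the fixtures, 44 mm diameter, 60 mm high
- blank: bystander: aluminium block 50 x 30 x 10 mm behind the fixtures

How it is judged:
By the outcome, as a careful person would: the job done as asked, in the order asked, and still so for the second after the job is handed in, with the robot touching nothing.
It also fails if it takes over 61 s, if anything falls off the work surface, if the arm or the gripper's body presses on something with over 40 N, if the wrist force passes 120 N, or if a joint passes its speed limit or range.

## Robot

A 6-joint arm with a two-finger parallel gripper is mounted at the origin on the work surface. World frame = base frame: x ahead of the robot, y to its left, z up, the work surface at z = 0. Lengths are in mm, angles in rad, forces in N, time in s.
With the tool pointing down it reaches from about 350 to 950 mm from the base axis. Payload 17.4 kg.
Tool frame: the origin (TCP) lies at the very end of the fingers, on their centre line; the grasp point (between the pads) lies 19 mm behind it (manip.grasp_offset is the distance from the TCP to the grasp point, in mm); z points along the fingers, y is the line along which they close (so a half turn about z gives the same grasp; the last joint's range is limited). The gripper opens to 93 mm and grips with 3 to 60 N. Pads are 15 mm wide; open, the fingers measure 128 mm over their backs; the gripper's body (75 mm by 188 mm) begins 65 mm behind the grasp point.
Start: joints at [-1.177, 0.116, 1.442, -0, 1.584, -0.038], TCP at [282.483, -613.054, 218.646] pointing down, gripper open.
Joint ranges: [-2.83, 2.83], [-0.83, 2.19], [0.07, 2.5], [-1.14, 4.28], [0.01, 3], [-2.97, 2.97]. Speed limits (rad/s): [1.89, 1.89, 2.22, 3.14, 3.14, 3.14].

## Interface

Orientations are given as a rotation vector (axis times angle).
In Python, from plant import manip gives the robot as it stands.
- The arm moves only by the shell command python3 -m inch 'ROWS' [FORCE]. ROWS is JSON, a list of rows, each a list of 7 numbers: the closure, from -1 (fully open) to 1 (shut), then the shift along the tool's x, y, z in m, then the turn, a rotation vector about the tool's x, y, z in rad. A call has 1 to 12 rows; each row shifts and turns the commanded pose from where the row before left it, along the tool's axes as they then stand; what a row does not reach is not made up. A row lasts 1/8 s, in which the tool goes at most 62.5 mm and 10.7 degrees, less where a joint would pass 70% of its speed; a pose out of reach is approached as far as the arm can. A call is refused whole if a number of a shift passes 0.0625 or a number of a turn 0.188, either way. A call with a gripper value outside its range is refused whole. The fingers move at their own pace and stop on an object; FORCE is the grip in N (left out, the last holds). Time passes only in rows, so rows that do not move let the fingers close. It gives the time, the measured TCP pose, the force, the opening and the grip force at its end, in the units of the state.
- manip.get_obs(): the state, without advancing time (a new reading comes with each control period).
- manip.camera(name): name is "scene" or "top" or "wrist"; returns the picture (480x640x3 uint8, blue, green, red); there is no depth.
- manip.camera_info(name): a dict with "fx", "fy", "cx", "cy" (pixels), "eye" and "orientation" of the camera in the world; the wrist camera has in their place "hand_eye" (4x4, takes a point from camera to tool coordinates, whose origin is the TCP and whose axes are the flange's). Camera axes: x right, y down, z forward; pixel columns grow to the right and rows downward; lengths in mm; the calibration is good to about 2 mm. A picture is of the moment at which its call begins: read the wrist's pose just before it. camera_info takes no time and is no camera call.
- manip.finish_job(): hands the job in; it is judged then, once.
Trained networks look in the newest picture that a camera, given by its name, has taken for a name from the list of things; names that differ only in an ending like _2 or _b are one class to them, and where a whole thing is asked for, a point or a joint stands for the part that bears it (a point fixed in the world has none). Each returns a list of dicts, best first, with "confidence" (0 to 1); they miss things now and then, are a little off and sometimes report something else, mostly with a low value. They report only what shows in the picture. A call takes as long as a camera call.
- manip.masks_of(camera, name): "mask" (480x640 bool, what is visible of it) and "centre" ([column, row] in pixels, amid what is visible of it).
- manip.spot_point(camera, name): "centre" ([column, row] in pixels: a listed point, or the origin of a listed thing).
The state is a dict: "t": time; "joint_positions": joint angles; "joint_velocities": joint speeds; "joint_torque": joint torques, N m; "eef_pos": TCP position; "tcp_rot": TCP orientation; "force": force on the tool from outside, world axes, zero at the start; "wrist_torque": the same for the moment, N m; "width": finger opening in mm; "grip_force": force on a finger pad.
Only numpy, scipy, OpenCV 4.12 (cv2) and the standard library are available. Lean on these libraries where they do the work, as an engineer would, in place of code of your own. Each camera call takes 0.05 s, during which the arm holds its last target. There are 200 camera calls.

## Working session

There is one attempt and no reset: what is moved stays moved. The work goes in short steps, Python scripts to look and compute and a shell command to move; the robot and the scene stay as the last step left them, time stands still between calls to the robot, and variables do not carry over. Pictures are saved under pics/ and viewed, at most 11 in all, crops included, and the job is handed in when it is done.

```bash
mkdir -p pics; ls
cat > h.py <<'E'
import numpy as np, cv2
from scipy.spatial.transform import Rotation as R
from plant import manip
def cam(name):
    i=manip.camera_info(name); 
    if 'eye' in i:
        o=np.array(i['orientation'],float)
        M=o if o.shape==(3,3) else R.from_rotvec(o).as_matrix()
        return i,M,np.array(i['eye'])
    s=manip.get_obs(); T=np.array(i['hand_eye']); Rt=R.from_rotvec(s['tcp_rot']).as_matrix()
    return i,Rt@T[:3,:3],Rt@T[:3,3]+np.array(s['eef_pos'])
def ray(c,px):
    i,M,e=c
    d=M@np.array([(px[0]-i['cx'])/i['fx'],(px[1]-i['cy'])/i['fy'],1]); return e,d/np.linalg.norm(d)
def proj(c,p):
    i,M,e=c; q=M.T@(np.asarray(p)-e); return np.array([q[0]/q[2]*i['fx']+i['cx'],q[1]/q[2]*i['fy']+i['cy']])
def atz(c,px,z):
    e,d=ray(c,px); return e+d*(z-e[2])/d[2]
def tri(*rs):
    A=sum(np.eye(3)-np.outer(d,d) for e,d in rs); b=sum((np.eye(3)-np.outer(d,d))@e for e,d in rs)
    p=np.linalg.solve(A,b); return p,[float(np.linalg.norm(np.cross(p-e,d))) for e,d in rs]
E
python3 - <<'E'
from h import *
np.set_printoptions(precision=3,suppress=True)
for n in ['scene','top','wrist']:
    print(n,manip.camera_info(n))
for n in ['scene','top']:
    cv2.imwrite(f'pics/{n}0.png',manip.camera(n))
    for k in ['disc','square','fixture_a','lever_a_tip','cover_a_handle','lever_a_hinge','cover_a_hinge','fixture_a_nest']:
        print(n,k,[(np.round(d['centre']),round(d['confidence'],2)) for d in manip.spot_point(n,k)])
print(manip.get_obs())
E
```

```text
pics
scene {'fx': 525.6853766128451, 'fy': 525.6853766128451, 'cx': 323.38595848372853, 'cy': 234.3715057704733, 'eye': array([ 958.624, -610.818,  562.02 ]), 'orientation': array([-2.136, -0.522,  0.304])}
top {'fx': 583.7340632809464, 'fy': 583.7340632809464, 'cx': 328.9701366797478, 'cy': 238.29252299112287, 'eye': array([496.881,  -0.261, 951.865]), 'orientation': array([-2.138,  2.185, -0.188])}
wrist {'fx': 403.58191941291244, 'fy': 403.58191941291244, 'cx': 315.3164758169659, 'cy': 233.67081222488258, 'hand_eye': array([[   0.   ,   -0.971,   -0.241,   66.726],
       [   1.   ,    0.   ,   -0.   ,    1.325],
       [   0.   ,   -0.241,    0.971, -165.633],
       [   0.   ,    0.   ,    0.   ,    1.   ]])}
scene disc [(array([211., 308.]), 0.83)]
scene square [(array([336., 184.]), 0.49)]
scene fixture_a [(array([339., 195.]), 0.83), (array([216., 317.]), 0.59), (array([268., 187.]), 0.39)]
scene lever_a_tip [(array([323., 144.]), 0.51), (array([254., 295.]), 0.17)]
scene cover_a_handle [(array([268., 191.]), 0.95)]
scene lever_a_hinge [(array([418., 306.]), 0.75), (array([18
[... 425 characters left out ...]
er_a_tip [(array([443., 316.]), 0.68)]
top cover_a_handle [(array([436., 210.]), 0.97)]
top lever_a_hinge [(array([112., 219.]), 0.57)]
top cover_a_hinge [(array([418., 256.]), 0.7)]
top fixture_a_nest [(array([427., 302.]), 0.78)]
{'t': 0.9, 'joint_positions': array([-1.177,  0.116,  1.442, -0.   ,  1.584, -0.038]), 'joint_velocities': array([-0.   , -0.001, -0.001,  0.   , -0.   ,  0.   ]), 'joint_torque': array([ -0.003, -72.1  , -62.276,   0.078,   0.018,   0.   ]), 'eef_pos': array([ 282.462, -613.074,  218.658]), 'tcp_rot': array([3.069, 0.673, 0.   ]), 'force': array([0.695, 0.955, 0.074]), 'wrist_torque': array([ 0.059, -0.067, -0.045]), 'grip_force': 0.0, 'width': 93.28380590334255}
```

View pics/scene0.png

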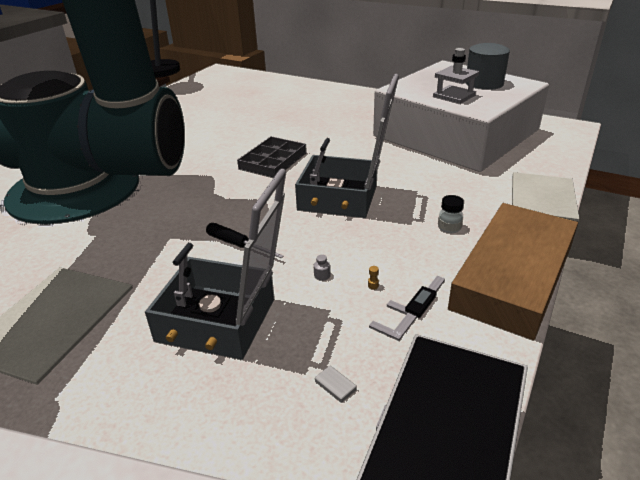

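View pics/top0.png

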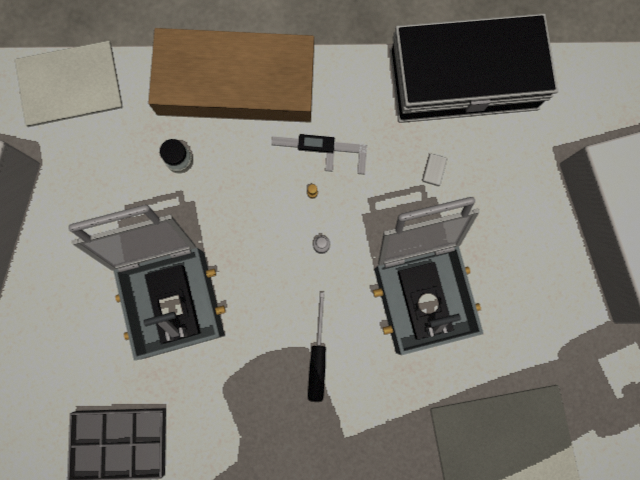

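The round disc is in the right-hand fixture (top picture: disc at 430,304, handle at 436,210; scene picture: disc at 210,303, cover handle at 268,191, lever cross-bar about 183,254). The square is in the other fixture. I'll zoom in on both views.

Run:
```python
from h import *
a=cv2.imread('pics/scene0.png')[160:360,135:335]; b=cv2.imread('pics/top0.png')[180:380,345:545]
f=lambda im:cv2.resize(im,(400,400),interpolation=cv2.INTER_CUBIC)
cv2.imwrite('pics/z1.png',np.hstack([f(a),f(b)]))
```

```text
(no output)
```

View pics/z1.png

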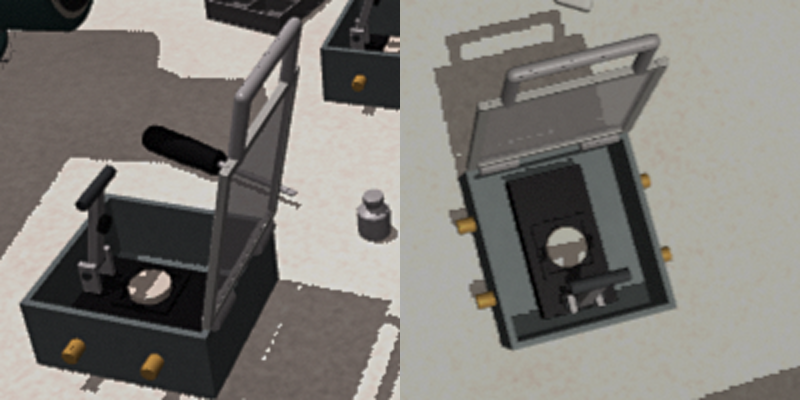

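```bash
cat > fit.py <<'E'
from h import *
from scipy.optimize import least_squares
def pts(q):
    x,y,w,l,c=q; Rz=R.from_euler('z',w).as_matrix(); W=lambda p:np.array([x,y,0])+Rz@np.array(p,float)
    lv=lambda s:W([-48+75*np.cos(l),s,46+75*np.sin(l)])
    h=lambda s:W([70-182*np.cos(c),s,64+182*np.sin(c)])
    return dict(tipL=lv(22),tipR=lv(-22),tip=lv(0),hL=h(45),hR=h(-45),h=h(0),disc=W([0,0,36]),FL=W([-70,65,60]),FR=W([-70,-65,60]),BR=W([70,-65,60]),BL=W([70,65,60]))
def fit(obs,q0):
    C={k:cam(k) for k in ('top','scene')}
    f=lambda q:np.concatenate([proj(C[c],pts(q)[k])-np.array(p) for c,k,p in obs])
    return least_squares(f,q0,x_scale=[50,50,.1,.1,.1],loss='soft_l1'),C
E
python3 - <<'E'
from fit import *
np.set_printoptions(precision=2,suppress=True)
obs=[('scene','hR',(255,209)),('scene','hL',(281,172)),('scene','tipR',(176,261.5)),('scene','tipL',(190,246)),('scene','disc',(210,303)),('scene','FR',(147,311.5)),('scene','BR',(239.5,325)),('scene','FL',(191,259)),
('top','hL',(400,217)),('top','hR',(473,201)),('top','tipL',(429,323.5)),('top','tipR',(460,316)),('top','disc',(428.5,303.5)),('top','FL',(401,354)),('top','FR',(482.5,333))]
r,C=fit(obs,[400,-170,0.2,1.3,1.7])
print(r.x); 
for o,e in zip(obs,r.fun.reshape(-1,2)): print(o[0],o[1],e)
P=pts(r.x)
for k in P: print(k,P[k])
for k,a,b in [('h',(268,191),(436,210)),('tip',(183,253.7),(444.5,319.7)),('disc',(210,303),(428.5,303.5))]: print(k,tri(ray(C['scene'],a),ray(C['top'],b)))
E
```

```text
[ 529.52 -181.42    0.22    1.38    1.77]
scene hR [ 0.15 -0.43]
scene hL [ 0.34 -0.05]
scene tipR [-0.48  1.27]
scene tipL [ 0.51 -1.58]
scene disc [ 3.87 -1.34]
scene FR [-1.79 -0.26]
scene BR [-1.34  4.18]
scene FL [-1.86 -2.94]
top hL [2.25 0.51]
top hR [-1.37 -0.13]
top tipL [ 0.83 -0.03]
top tipR [-0.49 -0.02]
top disc [-1.56 -4.81]
top FL [-0.22 -0.29]
top FR [ 0.6  -0.27]
tipL [ 491.49 -167.31  119.7 ]
tipR [ 501.01 -210.27  119.7 ]
tip [ 496.25 -188.79  119.7 ]
hL [ 622.93 -114.63  242.48]
hR [ 642.4  -202.5   242.48]
h [ 632.66 -158.56  242.48]
disc [ 529.52 -181.42   36.  ]
FL [ 447.11 -133.1    60.  ]
FR [ 475.24 -260.02   60.  ]
BR [ 611.92 -229.73   60.  ]
BL [ 583.8  -102.81   60.  ]
h (array([ 631.59, -158.21,  239.65]), [0.7073465797730937, 0.7073465797732257])
tip (array([ 496.11, -188.81,  119.11]), [0.240129538956614, 0.24012953895656428])
disc (array([ 522.59, -183.79,   32.34]), [0.6952169992397835, 0.6952169992398415])
```

```bash
cat > go.py <<'E'
from fit import *
np.set_printoptions(precision=4,suppress=True)
Q=None
def fx(p): # fixture (x,y,z)->world
    return np.array([Q[0],Q[1],0])+R.from_euler('z',Q[2]).as_matrix()@np.array(p,float)
def delta(p,Rt=None):
    s=manip.get_obs(); Rc=R.from_rotvec(s['tcp_rot'])
    print('tool shift m',Rc.inv().apply(np.array(p)-s['eef_pos'])/1000, 'turn',(Rc.inv()*Rt).as_rotvec() if Rt else '')
def ori(yaw,tilt=0): # tool x at yaw, pointing down, then tilt about tool y
    c,s=np.cos(yaw),np.sin(yaw)
    return R.from_matrix(np.array([[c,s,0],[s,-c,0],[0,0,-1]]))*R.from_rotvec([0,tilt,0])
E
python3 - <<'E'
import go; from go import *
obs=[('scene','hR',(255,209)),('scene','hL',(281,172)),('scene','tipR',(176,261.5)),('scene','tipL',(190,246)),('scene','FR',(147,311.5)),('scene','FL',(191,259)),
('top','h',(436.5,209)),('top','tipL',(429,323.5)),('top','tipR',(460,316)),('top','FL',(401,354)),('top','FR',(482.5,333))]
r,C=fit(obs,[529,-181,0.2,1.3,1.7]); print(r.x); print(r.fun.reshape(-1,2).round(1).tolist())
go.Q=r.x; np.save('Q.npy',r.x)
delta(fx([-60,0,200]),ori(r.x[2],.54))
E
```

```text
[ 530.4601 -181.0263    0.2174    1.3977    1.7624]
[[0.2, -0.6], [0.4, -0.2], [-0.4, 1.1], [0.6, -1.8], [-1.1, -0.3], [-1.2, -2.9], [0.5, 0.1], [0.7, -0.0], [-0.6, 0.0], [-0.5, -0.9], [0.3, -0.9]]
tool shift m [ 0.3474 -0.3014  0.0186] turn [-0.0578  0.5379  0.2091]
```

```bash
python3 -m inch '[[1,0.029,-0.0251,0.0015,0,0,0],[1,0.029,-0.0251,0.0015,0,0,0],[1,0.029,-0.0251,0.0015,0,0,0],[1,0.029,-0.0251,0.0015,0,0,0],[1,0.029,-0.0251,0.0015,0,0,0],[1,0.029,-0.0251,0.0015,0,0,0],[1,0.029,-0.0251,0.0015,0,0,0],[1,0.029,-0.0251,0.0015,0,0,0],[1,0.029,-0.0251,0.0015,0,0,0],[1,0.029,-0.0251,0.0015,0,0,0],[1,0.029,-0.0251,0.0015,0,0,0],[1,0.029,-0.0251,0.0015,0,0,0]]' 20
python3 -m inch '[[1,0,0,0,0,0,0.107],[1,0,0,0,0,0,0.107],[1,0,0,0,0,0.18,0],[1,0,0,0,0,0.18,0],[1,0,0,0,0,0.18,0],[1,0,0,0,0,0,0],[1,0,0,0,0,0,0]]'
python3 - <<'E'
import go; from go import *
go.Q=np.load('Q.npy'); c=cam('wrist'); cv2.imwrite('pics/w1.png',manip.camera('wrist'))
P=pts(go.Q)
for k in ['lever_a_tip','disc','cover_a_handle','fixture_a']: print(k,[(np.round(d['centre']),round(d['confidence'],2)) for d in manip.spot_point('wrist',k)])
for k in P: print(k,proj(c,P[k]))
delta(fx([-60,0,200]),ori(go.Q[2],.54))
E
```

```text
t: 2.4
eef_pos: [472.9, -192.7, 200.8]
tcp_rot: [3.068, 0.673, 0.001]
force: [-0.1, 0.2, 0.5]
width: 0.4
grip_force: 0.0
t: 3.28
eef_pos: [472.5, -194.1, 201.3]
tcp_rot: [-2.957, -0.323, -0.816]
force: [0.0, -0.2, -0.2]
width: 0.5
grip_force: 0.0
lever_a_tip [(array([313., 275.]), 0.64), (array([315., 265.]), 0.19)]
disc [(array([317., 262.]), 0.78)]
cover_a_handle []
fixture_a [(array([314., 264.]), 0.6)]
tipL [279.0518 272.6679]
tipR [346.9666 272.6815]
tip [313.0102 272.6747]
hL [213.7994 -81.4774]
hR [410.566  -81.3816]
h [312.1906 -81.4295]
disc [313.5715 252.1162]
FL [228.3186 333.158 ]
FR [398.3235 333.1837]
BR [388.6745 166.8311]
BL [238.4747 166.7882]
tool shift m [-0.0014  0.0001  0.    ] turn [-0.001   0.001   0.0012]
```

View pics/w1.png

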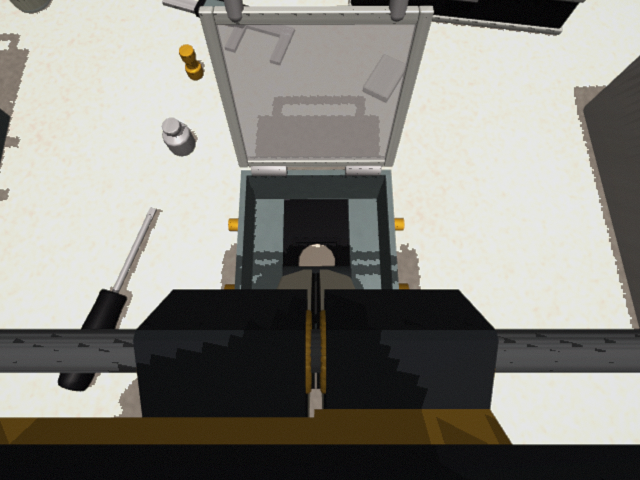

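Run:
```python
import go; from go import *
go.Q=np.load('Q.npy'); s=manip.get_obs(); Rc=R.from_rotvec(s['tcp_rot']); p=np.array(s['eef_pos'])
tz=np.array([np.sin(.54),-np.cos(.54)])
W=[np.array([-35.3,119.9])-30*tz]+[np.array([-48+75*np.cos(l),46+75*np.sin(l)])-5*tz for l in [1.4,1.2,1,.8,.6,.4,.2,.1,0]]
for w in W:
    q=fx([w[0],0,w[1]]); print(w,Rc.inv().apply(q-p)); p=q
```

```text
[-50.7241 145.6313] [-21.3555   0.1746  51.4501]
[-37.8231 124.1973] [ 0.0692  0.0261 25.0169]
[-23.3938 120.1915] [10.327   0.0241 10.8445]
[-10.048  113.3989] [ 7.9667  0.0231 12.68  ]
[  1.6823 104.0903] [ 5.2887  0.0212 14.01  ]
[11.3295 92.6367] [ 2.4     0.0184 14.7814]
[18.5089 79.4949] [-0.5845  0.0148 14.9636]
[22.9343 65.1887] [-3.5457  0.0107 14.5492]
[24.0546 57.776 ] [-2.8436  0.0037  6.9367]
[24.4293 50.2885] [-3.5219  0.0025  6.6181]
```

```bash
python3 -m inch '[[1,-0.0107,0,0.0257,0,0,0],[1,-0.0107,0,0.0257,0,0,0],[1,0,0,0.0125,0,0,0],[1,0,0,0.0125,0,0,0],[1,0.005,0,0.0055,0,0,0],[1,0.005,0,0.0055,0,0,0],[1,0.004,0,0.0065,0,0,0],[1,0.004,0,0.0065,0,0,0]]'
python3 -m inch '[[1,0.0026,0,0.007,0,0,0],[1,0.0026,0,0.007,0,0,0],[1,0.0012,0,0.0074,0,0,0],[1,0.0012,0,0.0074,0,0,0],[1,-0.0003,0,0.0075,0,0,0],[1,-0.0003,0,0.0075,0,0,0]]'
python3 - <<'E'
import go; from go import *
go.Q=np.load('Q.npy'); cv2.imwrite('pics/s2.png',cv2.resize(manip.camera('scene')[160:360,135:335],(600,600),interpolation=cv2.INTER_CUBIC))
s=manip.get_obs(); print(R.from_euler('z',-go.Q[2]).apply(s['eef_pos']-np.array([go.Q[0],go.Q[1],0])))
E
```

```text
t: 4.53
eef_pos: [520.8, -183.4, 113.1]
tcp_rot: [-2.956, -0.323, -0.819]
force: [1.0, -0.6, 3.5]
width: 0.1
grip_force: 1.1
t: 5.28
eef_pos: [548.0, -177.1, 78.2]
tcp_rot: [-2.956, -0.323, -0.817]
force: [-1.5, 0.1, 0.5]
width: 0.4
grip_force: 0.6
[17.9539  0.2488 77.2982]
```

View pics/s2.png

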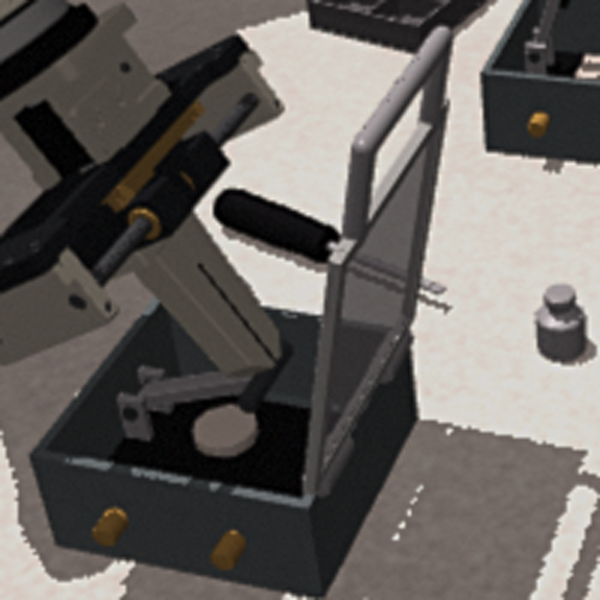

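The fingertips push the crossbar (at about 265,385 in the crop) and the lever is about 0.35 rad from level. I'll continue in small steps, watching the force.

```bash
python3 -m inch '[[1,-0.0018,0,0.0073,0,0,0],[1,-0.0018,0,0.0073,0,0,0],[1,-0.0028,0,0.0069,0,0,0],[1,-0.0015,0,0.003,0,0,0]]'
python3 -m inch '[[1,-0.0005,0,0.001,0,0,0],[1,0,0,0,0,0,0]]'
python3 -m inch '[[1,-0.0005,0,0.001,0,0,0],[1,0,0,0,0,0,0]]'
python3 -m inch '[[1,-0.0005,0,0.001,0,0,0],[1,0,0,0,0,0,0]]'
```

```text
t: 5.82
eef_pos: [553.8, -176.0, 53.6]
tcp_rot: [-2.955, -0.323, -0.819]
force: [-8.6, 1.1, 15.9]
width: 0.4
grip_force: 8.0
t: 6.08
eef_pos: [554.1, -176.1, 53.7]
tcp_rot: [-2.955, -0.323, -0.82]
force: [-7.0, 2.1, 11.5]
width: 0.3
grip_force: 6.0
t: 6.32
eef_pos: [554.6, -176.3, 53.4]
tcp_rot: [-2.955, -0.324, -0.822]
force: [-8.4, 2.4, 17.6]
width: 0.1
grip_force: 8.7
t: 6.58
eef_pos: [554.8, -176.3, 53.0]
tcp_rot: [-2.955, -0.324, -0.823]
force: [-16.1, 4.0, 25.9]
width: 0.3
grip_force: 13.0
```

```bash
python3 -m inch '[[1,0,0,-0.01,0,0,0],[1,0,0,-0.03,0,0,0],[1,0,0,-0.06,0,0,0],[1,0,0,-0.06,0,0,0],[1,-0.05,0,0,0,0,0],[1,0,0,0,0,0,0]]'
python3 - <<'E'
import go; from go import *
a=manip.camera('scene');b=manip.camera('top')
f=lambda im:cv2.resize(im,(400,400),interpolation=cv2.INTER_CUBIC)
cv2.imwrite('pics/z3.png',np.hstack([f(a[240:360,140:260]),f(b[200:360,365:525])]))
go.Q=np.load('Q.npy'); q=go.Q.copy()
for l in (0,.05,.1):
    q[3]=l; P=pts(q); print(l,[[(proj(cam('scene'),P[k])-[140,240])/.3,(proj(cam('top'),P[k])-[365,200])*2.5+[400,0]] for k in ('tipL','tipR')])
for k in ['lever_a_tip']: 
    for c in ('scene','top'): print(c,[(np.round(d['centre']),round(d['confidence'],2)) for d in manip.spot_point(c,k)])
E
```

```text
t: 7.32
eef_pos: [429.7, -203.4, 160.7]
tcp_rot: [-2.957, -0.319, -0.817]
force: [1.1, -0.1, -0.3]
width: 0.4
grip_force: 0.0
0 [[array([321.5641, 166.7193]), array([512.0544, 210.7234])], [array([280.4322, 232.6036]), array([579.8153, 194.0106])]]
0.05 [[array([320.3687, 160.3342]), array([513.0957, 210.4793])], [array([279.0645, 226.1119]), array([581.1311, 193.6988])]]
0.1 [[array([318.7815, 153.8632]), array([514.221, 210.529])], [array([277.2889, 219.5254]), array([582.5342, 193.6789])]]
scene [(array([227., 300.]), 0.9)]
top [(array([424., 280.]), 0.89)]
```

View pics/z3.png

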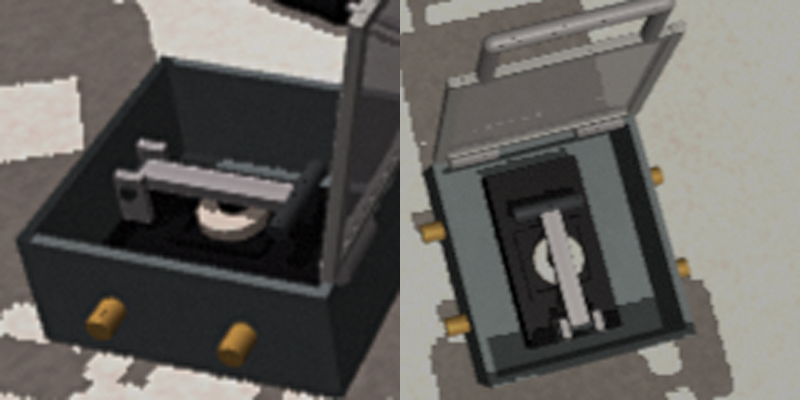

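Both views match the projected closed-lever crossbar (scene crop 315,165 to 280,232; top crop 515,212 to 580,198), and the disc lies in its nest. Next is the cover: untilt, rise and turn 90°.

```bash
python3 -m inch '[[-1,0,0,0,0,-0.18,0],[-1,0,0,0,0,-0.18,0],[-1,0,0,0,0,-0.18,0],[-1,0,0,-0.05,0,0,-0.1745],[-1,0,0,-0.05,0,0,-0.1745],[-1,0,0,-0.05,0,0,-0.1745],[-1,0,0,-0.05,0,0,-0.1745],[-1,0,0,0,0,0,-0.1745],[-1,0,0,0,0,0,-0.1745],[-1,0,0,0,0,0,-0.1745],[-1,0,0,0,0,0,-0.1745],[-1,0,0,0,0,0,-0.1745]]' 10
python3 - <<'E'
import go; from go import *
go.Q=np.load('Q.npy'); q=go.Q
delta(fx([70-182*np.cos(q[4]),0,330]),ori(q[2]+np.pi/2)); print(pts(q)['h'])
b=manip.camera('top'); 
for c in ('scene','top'):
    if c=='scene': manip.camera(c)
    print(c,[(np.round(d['centre'],1),round(d['confidence'],2)) for d in manip.spot_point(c,'cover_a_handle')], proj(cam(c),pts(q)['h']))
E
```

```text
t: 9.02
eef_pos: [432.7, -202.5, 361.8]
tcp_rot: [-1.958, -2.456, 0.0]
force: [0.8, -0.1, 0.3]
width: 93.1
grip_force: 0.0
tool shift m [-0.0017  0.2048  0.0318] turn [-0.0002 -0.0003  0.0072]
[ 632.6543 -158.4569  242.6698]
scene [(array([268.6, 188.4]), 0.97)] [268.9957 189.0647]
top [(array([424.1, 303.1]), 0.72), (array([434.7, 209. ]), 0.67), (array([430.3, 302.5]), 0.59), (array([316.8, 143.3]), 0.53)] [437.0251 209.1365]
```

```bash
python3 -m inch '[[-1,0,0.041,0.0064,0,0,0.007],[-1,0,0.041,0.0064,0,0,0],[-1,0,0.041,0.0064,0,0,0],[-1,0,0.041,0.0064,0,0,0],[-1,-0.0017,0.041,0.0062,0,0,0],[-1,0,0,0,0,0,0]]'
python3 - <<'E'
import go; from go import *
go.Q=np.load('Q.npy'); q=go.Q; c=cam('wrist')
cv2.imwrite('pics/w4.png',manip.camera('wrist'))
print([(np.round(d['centre'],1),round(d['confidence'],2)) for d in manip.spot_point('wrist','cover_a_handle')])
P=pts(q); print([proj(c,P[k]) for k in('hL','h','hR')])
delta(fx([70-182*np.cos(q[4]),0,242.7-19]),ori(q[2]+np.pi/2))
E
```

```text
t: 9.98
eef_pos: [634.3, -160.5, 327.7]
tcp_rot: [-1.976, -2.438, 0.002]
force: [-1.6, 0.7, 0.2]
width: 93.2
grip_force: 0.0
[(array([314.8, 236.9]), 0.72)]
[array([311.9418, 163.6601]), array([312.7104, 234.8192]), array([313.4177, 300.2932])]
tool shift m [0.0026 0.0007 0.1059] turn [-0.0009 -0.0004 -0.0087]
```

View pics/w4.png

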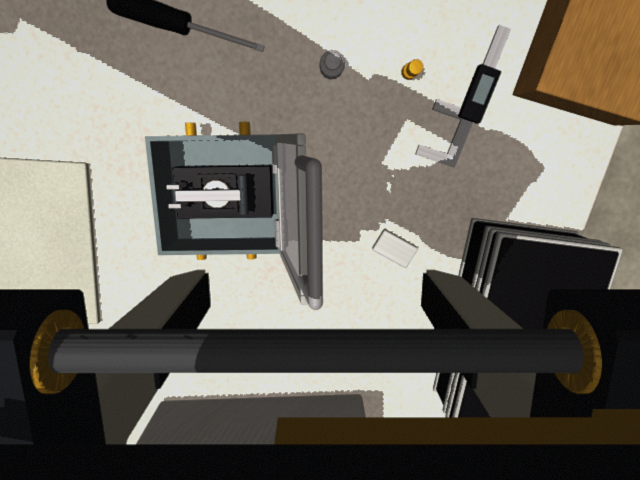

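```bash
python3 -m inch '[[-1,0.0013,0,0.035,0,0,-0.008],[-1,0.0013,0,0.035,0,0,0],[-1,0,0.0007,0.025,0,0,0],[-1,0,0,0.01,0,0,0],[-1,0,0,0,0,0,0]]' 10
python3 -m inch '[[1,0,0,0,0,0,0],[1,0,0,0,0,0,0],[1,0,0,0,0,0,0],[1,0,0,0,0,0,0],[1,0,0,0,0,0,0],[1,0,0,0,0,0,0],[1,0,0,0,0,0,0],[1,0,0,0,0,0,0]]' 10
python3 - <<'E'
import go; from go import *
go.Q=np.load('Q.npy'); q=go.Q; s=manip.get_obs()
print(R.from_euler('z',-q[2]).apply(s['eef_pos']-np.array([q[0],q[1],0])))
E
```

```text
t: 10.7
eef_pos: [632.2, -158.9, 225.7]
tcp_rot: [1.967, 2.449, 0.0]
force: [-0.6, -0.0, 0.1]
width: 93.2
grip_force: 0.0
t: 11.7
eef_pos: [632.5, -158.8, 225.1]
tcp_rot: [-1.966, -2.45, -0.0]
force: [-0.1, 0.7, -0.2]
width: 17.3
grip_force: 0.0
[104.4721  -0.2836 225.1111]
```

```bash
python3 -m inch '[[1,0,0,0,0,0,0],[1,0,0,0,0,0,0],[1,0,0,0,0,0,0]]' 10
python3 - <<'E'
import numpy as np
np.set_printoptions(precision=1,suppress=True)
c=np.r_[1.76,np.arange(1.65,-.01,-.11),0]; x=70-182*np.cos(c); z=64+182*np.sin(c)
for a,dx,dz in zip(c[1:],np.diff(x),np.diff(z)): print(round(a,2),'y %.1f z %.1f'%(dx,-dz))
E
```

```text
t: 12.08
eef_pos: [632.5, -158.8, 225.2]
tcp_rot: [1.966, 2.45, 0.0]
force: [0.0, 0.1, 0.8]
width: 9.2
grip_force: 10.0
1.65 y -19.8 z -2.7
1.54 y -20.0 z -0.5
1.43 y -19.9 z 1.7
1.32 y -19.6 z 3.9
1.21 y -19.1 z 6.0
1.1 y -18.3 z 8.1
0.99 y -17.3 z 10.0
0.88 y -16.1 z 11.9
0.77 y -14.7 z 13.6
0.66 y -13.1 z 15.1
0.55 y -11.4 z 16.5
0.44 y -9.5 z 17.6
0.33 y -7.5 z 18.5
0.22 y -5.4 z 19.3
0.11 y -3.3 z 19.7
-0.0 y -1.1 z 20.0
0.0 y 0.0 z -0.0
```

```bash
python3 -m inch '[[1,0,-0.0099,-0.0014,0,0,0],[1,0,-0.0099,-0.0013,0,0,0],[1,0,-0.01,-0.0003,0,0,0],[1,0,-0.01,-0.0002,0,0,0],[1,0,-0.01,0.0008,0,0,0],[1,0,-0.0099,0.0009,0,0,0],[1,0,-0.0098,0.0019,0,0,0],[1,0,-0.0098,0.002,0,0,0]]'
python3 -m inch '[[1,0,-0.0096,0.003,0,0,0],[1,0,-0.0095,0.003,0,0,0],[1,0,-0.0092,0.004,0,0,0],[1,0,-0.0091,0.0041,0,0,0],[1,0,-0.0087,0.005,0,0,0],[1,0,-0.0086,0.005,0,0,0],[1,0,-0.0081,0.0059,0,0,0],[1,0,-0.008,0.006,0,0,0]]'
```

```text
t: 13.08
eef_pos: [554.4, -176.1, 222.5]
tcp_rot: [-1.966, -2.45, 0.0]
force: [0.3, -0.7, 0.1]
width: 9.4
grip_force: 10.0
t: 14.08
eef_pos: [485.5, -191.4, 186.3]
tcp_rot: [-1.966, -2.45, 0.0]
force: [0.7, -1.7, -1.2]
width: 9.5
grip_force: 10.0
```

```bash
python3 -m inch '[[1,0,-0.0074,0.0068,0,0,0],[1,0,-0.0073,0.0068,0,0,0],[1,0,-0.0066,0.0075,0,0,0],[1,0,-0.0065,0.0076,0,0,0],[1,0,-0.0057,0.0082,0,0,0],[1,0,-0.0057,0.0083,0,0,0],[1,0,-0.0048,0.0088,0,0,0],[1,0,-0.0047,0.0088,0,0,0]]'
python3 - <<'E'
import go; from go import *
go.Q=np.load('Q.npy'); q=go.Q; s=manip.get_obs()
print(R.from_euler('z',-q[2]).apply(s['eef_pos']-np.array([q[0],q[1],0])))
cv2.imwrite('pics/s5.png',manip.camera('scene')[120:400,60:380])
E
```

```text
t: 15.08
eef_pos: [437.4, -202.2, 123.3]
tcp_rot: [-1.966, -2.449, 0.002]
force: [-7.5, -4.3, 3.8]
width: 9.3
grip_force: 10.0
[-95.4409  -0.6367 123.2745]
```

View pics/s5.png

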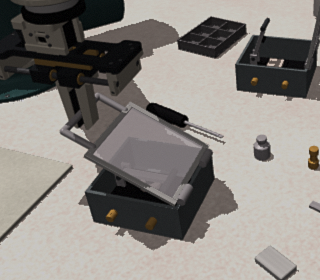

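```bash
python3 -m inch '[[1,0,-0.0043,0.0092,0,0,0],[1,0,-0.0042,0.0093,0,0,0],[1,0,-0.0032,0.0096,0,0,0],[1,0,-0.0027,0.0097,0,0,0],[1,0,-0.0022,0.0098,0,0,0],[1,0,-0.0012,0.0075,0,0,0],[1,0,0,0,0,0,0]]'
```

```text
t: 16.0
eef_pos: [420.4, -205.8, 67.6]
tcp_rot: [-1.966, -2.45, 0.001]
force: [-3.2, -4.3, -0.7]
width: 9.7
grip_force: 10.0
```

```bash
python3 -m inch '[[1,0,-0.001,0.005,0,0,0],[1,0,-0.0005,0.005,0,0,0],[1,0,0,0.004,0,0,0],[1,0,0,0.003,0,0,0],[1,0,0,0,0,0,0]]'
python3 -m inch '[[1,0,0,0.0015,0,0,0],[1,0,0,0,0,0,0]]'
python3 -m inch '[[1,0,0,0.0015,0,0,0],[1,0,0,0,0,0,0]]'
```

```text
t: 16.62
eef_pos: [418.8, -206.2, 50.9]
tcp_rot: [-1.965, -2.449, 0.002]
force: [-8.7, -6.7, -0.9]
width: 9.6
grip_force: 10.0
t: 16.88
eef_pos: [418.7, -206.2, 49.4]
tcp_rot: [-1.965, -2.449, 0.002]
force: [-7.8, -5.7, -0.4]
width: 10.1
grip_force: 10.0
t: 17.12
eef_pos: [418.6, -206.2, 47.9]
tcp_rot: [-1.965, -2.449, 0.003]
force: [-8.8, -7.2, -0.9]
width: 9.6
grip_force: 10.0
```

```bash
python3 -m inch '[[1,0,-0.0005,0.001,0,0,0],[1,0,0,0,0,0,0]]'
python3 -m inch '[[1,0,0,0.001,0,0,0],[1,0,0,0,0,0,0]]'
python3 -m inch '[[1,0,0,0.001,0,0,0],[1,0,0,0,0,0,0]]'
```

```text
t: 17.38
eef_pos: [418.6, -206.2, 47.1]
tcp_rot: [-1.966, -2.45, 0.001]
force: [-5.1, -4.4, -0.8]
width: 9.7
grip_force: 10.0
t: 17.62
eef_pos: [418.5, -206.2, 46.1]
tcp_rot: [-1.965, -2.45, 0.001]
force: [-6.2, -5.7, -0.6]
width: 9.4
grip_force: 10.0
t: 17.88
eef_pos: [418.5, -206.2, 45.1]
tcp_rot: [-1.965, -2.45, 0.001]
force: [-6.0, -5.6, -1.3]
width: 9.5
grip_force: 10.0
```

```bash
python3 -m inch '[[1,0,0,0.001,0,0,0],[1,0,0,0,0,0,0]]'
python3 -m inch '[[1,0,0,0.001,0,0,0],[1,0,0,0,0,0,0]]'
python3 -m inch '[[1,0,0,0.001,0,0,0],[1,0,0,0,0,0,0]]'
python3 - <<'E'
import go; from go import *
c=cam('scene'); cv2.imwrite('pics/s6.png',cv2.resize(manip.camera('scene')[220:370,110:310],(800,600),interpolation=cv2.INTER_CUBIC))
q=np.load('Q.npy')
for a in (0,.03,.06):
    q[4]=a; P=pts(q); print(a,[(proj(c,P[k])-[110,220])*4 for k in('hL','hR')])
E
```

```text
t: 18.12
eef_pos: [418.5, -206.2, 44.1]
tcp_rot: [-1.965, -2.45, 0.002]
force: [-6.0, -6.5, -1.5]
width: 9.4
grip_force: 10.0
t: 18.38
eef_pos: [418.5, -206.2, 43.1]
tcp_rot: [-1.965, -2.45, 0.002]
force: [-5.6, -5.4, -1.1]
width: 9.7
grip_force: 10.0
t: 18.62
eef_pos: [418.4, -206.2, 42.0]
tcp_rot: [-1.965, -2.449, 0.002]
force: [-5.4, -5.8, -1.2]
width: 9.6
grip_force: 10.0
0 [array([197.0113, 150.6398]), array([ 67.7744, 299.3352])]
0.03 [array([194.3527, 139.6085]), array([ 64.3239, 287.8929])]
0.06 [array([192.0493, 128.563 ]), array([ 61.2494, 276.4387])]
```

View pics/s6.png

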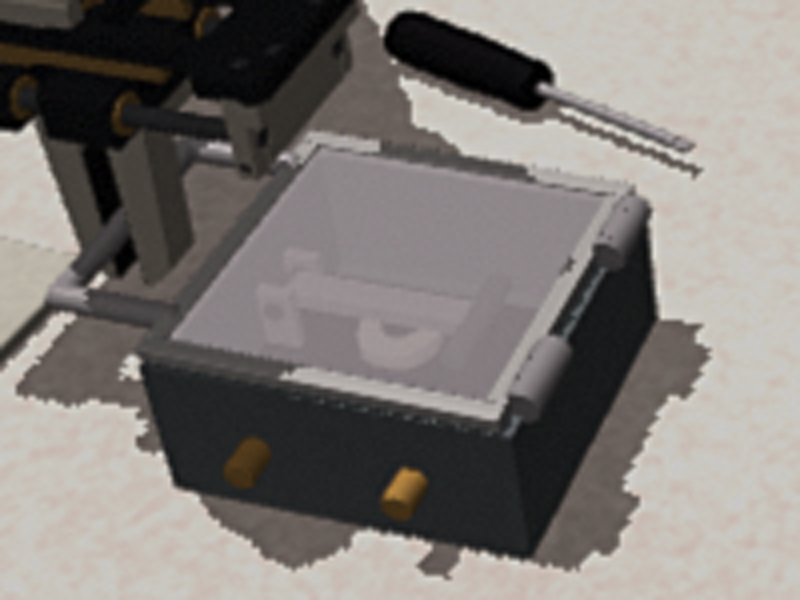

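Cover is nearly down (handle near end about 62,290 in the crop, against 68,299 predicted when closed), about 3 mm to go. I'll continue in 1 mm steps.

```bash
python3 -m inch '[[1,0,0,0.001,0,0,0],[1,0,0,0,0,0,0]]' | sed -n '1,4p'
python3 -m inch '[[1,0,0,0.001,0,0,0],[1,0,0,0,0,0,0]]'| sed -n '1,4p'
python3 -m inch '[[1,0,0,0.001,0,0,0],[1,0,0,0,0,0,0]]'| sed -n '1,4p'
```

```text
t: 18.92
eef_pos: [418.4, -206.2, 41.0]
tcp_rot: [-1.965, -2.449, 0.002]
force: [-5.7, -6.0, -1.6]
t: 19.18
eef_pos: [418.4, -206.2, 40.1]
tcp_rot: [-1.965, -2.449, 0.002]
force: [-6.0, -5.0, -0.7]
t: 19.42
eef_pos: [418.5, -206.3, 39.4]
tcp_rot: [-1.965, -2.45, 0.002]
force: [-8.2, -5.5, 2.2]
```

```bash
python3 -m inch '[[1,0,0,0.001,0,0,0],[1,0,0,0,0,0,0]]' | sed -n '1,4p'
python3 -m inch '[[1,0,0,0.001,0,0,0],[1,0,0,0,0,0,0]]'| sed -n '1,4p'
python3 -m inch '[[1,0,0,0.001,0,0,0],[1,0,0,0,0,0,0]]'| sed -n '1,4p'
```

```text
t: 19.68
eef_pos: [418.5, -206.4, 39.0]
tcp_rot: [-1.965, -2.45, 0.002]
force: [-10.9, -3.4, 10.1]
t: 19.92
eef_pos: [418.5, -206.5, 38.1]
tcp_rot: [-1.966, -2.45, 0.002]
force: [-13.1, -3.5, 11.9]
t: 20.18
eef_pos: [418.6, -206.5, 37.1]
tcp_rot: [-1.966, -2.45, 0.002]
force: [-12.8, -4.1, 11.8]
```

```bash
python3 -m inch '[[0.5,0,0,0,0,0,0],[0.5,0,0,0,0,0,0],[0.5,0,0,0,0,0,0],[0.5,0,0,0,0,0,0]]'
python3 -m inch '[[0.5,0,0,-0.005,0,0,0],[0.5,0,0,-0.01,0,0,0],[0.5,0,0,-0.02,0,0,0],[0.5,0,0,-0.03,0,0,0],[0.5,0,0,-0.04,0,0,0],[0.5,0,0,-0.05,0,0,0],[0.5,0,0,-0.05,0,0,0],[0.5,0,0,0,0,0,0]]'
python3 - <<'E'
import go; from go import *
a=manip.camera('scene');b=manip.camera('top')
cv2.imwrite('pics/z7.png',np.hstack([cv2.resize(a[150:390,110:410],(400,320)),cv2.resize(b[180:420,360:660],(400,320))]))
q=np.load('Q.npy')
for n in (0,.03): 
    q[4]=n;P=pts(q);print(n,[proj(cam('scene'),P[k]) for k in('hL','hR')])
cv2.imwrite('pics/s7.png',cv2.resize(a[220:370,110:310],(800,600),interpolation=cv2.INTER_CUBIC))
E
```

```text
t: 20.68
eef_pos: [419.1, -206.0, 36.7]
tcp_rot: [-1.966, -2.45, -0.0]
force: [-0.6, -1.0, -0.2]
width: 23.1
grip_force: 0.0
t: 21.68
eef_pos: [420.0, -206.6, 246.6]
tcp_rot: [1.962, 2.445, 0.002]
force: [0.3, -0.3, -0.4]
width: 23.2
grip_force: 0.0
0 [array([159.2528, 257.66  ]), array([126.9436, 294.8338])]
0.03 [array([158.5882, 254.9021]), array([126.081 , 291.9732])]
```

View pics/s7.png

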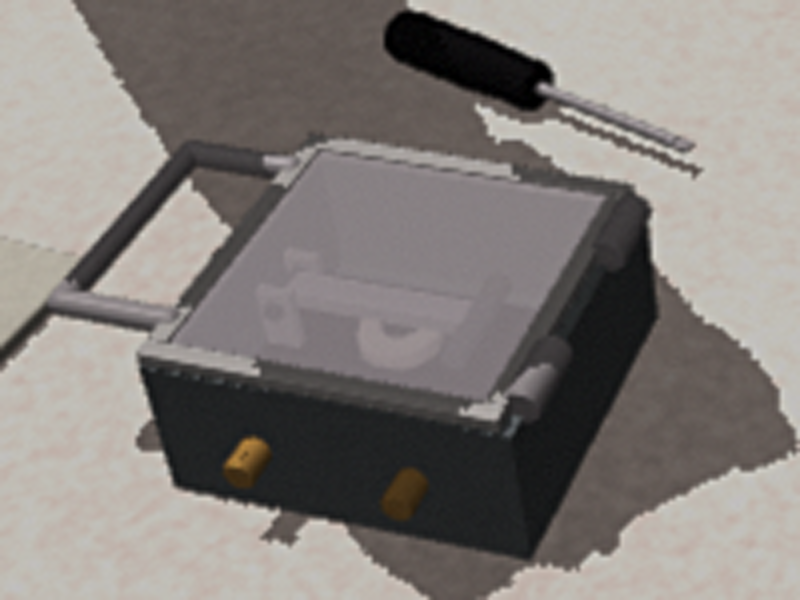

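View pics/z7.png

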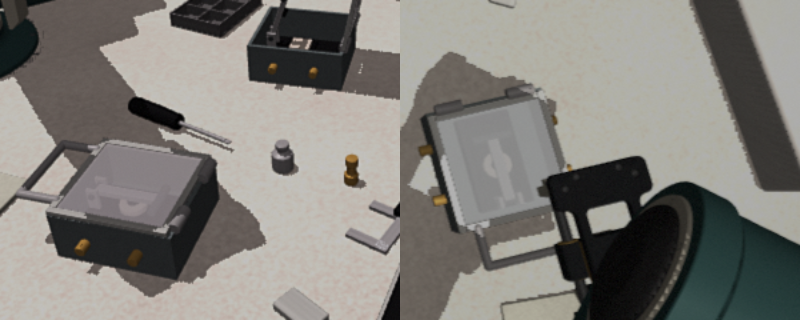

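The cover lies flat on the housing (handle from 60,297 to 190,150 in the crop). The lever is level over the disc in its nest, the other items look undisturbed in these views, and the gripper is clear, so I'm handing in.

```bash
python3 -c "
from plant import manip
print(manip.finish_job())"
```

```text
the job is handed in; nothing more can be done
None
```

I swung the round-disc fixture's lever fully down and lowered its cover onto its stop under grip, leaving the disc in its nest and nothing else visibly disturbed; the job was handed in at about 22 s.

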